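Fit the front glass of the emergency lantern

TASK

The emergency lantern stands face up in its charging dock without its front glass. Drop the glass flat into the lantern's open head, then put the retaining ring in on top of it, its three pins through the three gaps of the thread, and screw the ring clockwise until it is snug: firm enough to hold the glass under spring load, but not forced, or the glass cracks. Leave the other things on the desk where they are.

Things in the scene. Friction and masses are not known exactly. Their poses are not given: they have to be found in the camera images.
- lantern: Emergency lantern fixed face up in its black charging dock (110 x 130 mm, 36 mm high). Its grey round head is 76 mm across, rim 72 mm above the desk, an open cell from above. Origin: on the desk under the head's axis, z up; x points to the middle of one of the three gaps in its thread, the others lie at 120 and 240 degrees.
- thread (a point): Centre of the head's mouth, 72 mm above the desk. The bore is 63 mm wide; three sloping aluminium ramps stand in from its wall to a 51 mm opening, with three 35-degree gaps between. Clockwise from each gap the ramp's underside starts 68 mm above the desk and falls 4.5 mm per rad, so pins turned clockwise under it are drawn down. Ramps are 4 mm thick; their tops slope alike.
- pocket (a point): Centre of the mouth of the pocket for the glass, 57 mm above the desk, on the head's axis: 51 mm wide, its floor a sprung seat 51 to 53 mm above the desk (it differs from lantern to lantern, unseen). The seat gives 1 mm per 12 N and stops hard after 3 mm.
- glass: Front glass: a clear round lens 48 mm across, 8 mm thick at its edge, flat underneath, a dome 3.5 mm higher in the middle of its upper side; about 38 g. It lies dome up on the desk and goes in this way up. Origin: centre of the flat underside, z up.
- ring: Retaining ring: an aluminium tube standing on the desk, 48 mm outside, 38 mm inside, 36 mm tall, about 65 g. Near its foot three steel pins 5 mm thick stick out to 29.5 mm from its axis, centred 3.5 mm above the foot. Origin: centre of the foot, z up; x points along one pin, the others at 120 and 240 degrees. Grip it above the pins.
- ring_top (a point): Centre of the ring's upper end, 36 mm above its foot. Screwed in, the foot presses on the glass's edge and 22 to 24 mm of tube stand above the rim. From pins mid-gap it turns freely, then is snug after 0.6 to 1.2 rad clockwise: there it resists turning with 0.15 Nm, draws still fingers down and slips in a pinch of 8 N. Past 0.3 Nm the glass cracks. It stays where left.
- battery_a: Bystander: spare battery standing on end, 34 mm across, 59 mm tall. Origin under its centre.
- battery_b: Bystander: a second battery, the same.
- mouse: Bystander: black computer mouse, 105 x 60 x 34 mm. Origin under its centre.
- notes: Bystander: yellow block of notes, 75 x 75 x 22 mm. Origin under its centre.
- stapler: Bystander: stapler, 130 x 34 x 49 mm. Origin under its centre.
- mug: Bystander: white mug, 80 mm across, 90 mm tall. Origin under its centre.
- tape: Bystander: roll of tape lying flat, 80 mm across, 18 mm high, with a 52 mm hole and no pins. Origin under its centre.
Things that resemble listed ones, but are neither listed nor needed, are in the scene too. What is meant by the glass is not black or brown, and is the larger of those in its own colour.

How it is judged (in metres and radians):
On the way, in this order (a step that is already met when the one before it is completed fails the run):
1. the glass lies flat at the bottom of the lantern's head (z of glass in the frame of lantern below 0.0545 m and horizontal distance between glass and lantern below 0.003 m and angle between glass's own z axis and vertical below 0.06 rad), for 0.2 s.
2. the ring rests on the glass with its pins through the gaps of the thread (z of ring in the frame of lantern below 0.0625 m and horizontal distance between ring and lantern below 0.004 m and angle between ring's own z axis and vertical below 0.1 rad), for 0.1 s.
At the end, for the whole second after the job is handed in: Glass flat (within 0.06 rad) and centred within 3 mm at the bottom of the lantern's head; ring upright (0.06 rad), centred within 4 mm, at rest and holding the glass down with 5 to 18 N by itself; bystanders within 30 mm of their starts (all of step 1 and contact force between ring and glass between 5 and 18 N and z of ring in the frame of lantern below 0.0625 m and horizontal distance between ring and lantern below 0.004 m and angle between ring's own z axis and vertical below 0.06 rad and linear speed of ring below 0.01 m/s); the robot touches nothing.
It fails at once if the ring is pressed or screwed on the glass with more than 22 N (the glass cracks) (contact force between ring and glass above 22 N).
It fails at once if a bystander is moved by more than 30 mm (distance of any of battery_a, battery_b, mouse, notes, stapler, mug, tape from where it was at the start of the episode above 0.03 m).
It also fails if it takes over 69 s, if anything falls off the work surface, if the arm or the gripper's body presses on something with over 40 N, if the wrist force passes 120 N, or if a joint passes its speed limit or range.

ROBOT

A 6-joint arm with a two-finger parallel gripper is mounted at the origin on the work surface. World frame = base frame: x ahead of the robot, y to its left, z up, the work surface at z = 0. Lengths are in mm, angles in rad, forces in N, time in s.
With the tool pointing down it reaches from about 350 to 975 mm from the base axis. Payload 7.1 kg.
Tool frame: the origin (TCP) lies on the mounting face of the last link; the fingertips stand 182 mm ahead of it and the grasp point (between the pads) lies 163 mm ahead of it (ctrl.tcp_to_tips is the distance from the TCP to the fingertips, in mm); z points along the fingers, y is the direction in which the jaws open and shut (so a half turn about z gives the same grasp; the last joint's range is limited). The gripper opens to 88 mm and grips with 3 to 60 N. Pads are 20 mm wide; open, the fingers measure 115 mm over their backs; the gripper's body (75 mm by 178 mm) begins 61 mm behind the grasp point.
Start: joints at [1.122, 0.423, 1.63, -0, 1.089, -0.019], TCP at [260.399, 568.154, 404.675] pointing down, gripper open.
Joint ranges: [-3, 3], [-0.9, 2.11], [0.09, 2.58], [-1.31, 4.45], [0.11, 2.69], [-2.54, 2.54]. Speed limits (rad/s): [2.39, 2.39, 3.01, 3.14, 3.14, 3.14].

INTERFACE

Orientations are given as a rotation vector (axis times angle).
In Python, from workcell import ctrl gives the robot as it stands. The module is installed in compiled form; this text tells all that it offers.
- The arm moves only by the tool send_rows, never from a script. Its argument "commands" is a list of rows, each an object with "translation": the shift along the world's x, y, z normalised to -1 to 1, where 1 is 0.1 m, a list of three; "twist": the turn, a rotation vector about the world's x, y, z normalised to -1 to 1, where 1 is 0.5 rad, a list of three. A call has exactly 10 rows; each row is the pose to reach, as a shift and turn from the pose commanded when the call began; what a row does not reach only later rows make up. A row lasts 1/10 s, in which the tool goes at most 50 mm and 8.59 degrees, less where a joint would pass 70% of its speed; a pose out of reach is approached as far as the arm can. A call with a number of a shift or a turn outside -1 to 1 is refused whole. A call with a gripper value outside its range is refused whole. "grip" is the closure, from -1 (fully open) to 1 (shut), set as the call begins (left out, the last holds). The fingers move at their own pace and stop on an object; the grip force is fixed at half the most. Time passes only in rows, so rows that repeat a pose let the fingers close, or fill a call up. It gives the time, the measured TCP pose, the force and the opening at its end, in the units of the state.
- ctrl.get_obs(): the state, without advancing time (a new reading comes with each control period).
- ctrl.get_image(name): name is "side" or "top" or "wrist"; returns a dict with "img" (420x560x3 uint8, red, green, blue), "intrinsics" (3x3 intrinsics, pixels), "cam_to_world" (4x4, takes a point from camera to world coordinates). Camera axes: x right, y down, z forward; pixel columns grow to the right and rows downward; lengths in mm; the calibration is good to about 2 mm. A picture is of the moment at which its call begins. There is no depth.
- ctrl.close_job(): hands the job in, once; it reports no verdict.
The state is a dict: "t": time; "qpos": joint angles; "qvel": joint speeds; "joint_torque": joint torques, N m; "ee_pos": TCP position; "orientation": TCP orientation; "ft_force": force on the tool from outside, world axes, zero at the start; "moment": the same for the moment, N m; "width": finger opening in mm.
Only numpy, scipy, OpenCV 4.12 (cv2) and the standard library are available. Lean on these libraries where they do the work, as an engineer would, in place of code of your own. Each camera call takes 0.05 s, during which the arm holds its last target. There are 200 camera calls.

## Working session

There is one attempt and no reset: what is moved stays moved. The work goes in short steps, Python scripts to look and compute and a tool call to move; the robot and the scene stay as the last step left them, time stands still between calls to the robot, and variables do not carry over. Pictures are saved under pics/ and viewed, about 8 in all and at most 12, crops included, and the job is handed in when it is done.

Besides the shell and the picture viewer there is one more tool, called after "Call:" as name(argument=value, ...), one argument or row to a line, values as JSON. send_rows: Moves the arm, as the interface text tells. Its arguments: {"type":"object","properties":{"commands":{"type":"array","items":{"type":"object","properties":{"translation":{"type":"array","items":{"type":"number"}},"twist":{"type":"array","items":{"type":"number"}}}}},"grip":{"type":"number"}},"required":["commands"]}

```bash
mkdir -p pics
cat > h.py <<'E'
import numpy as np, cv2
from workcell import ctrl
def snap(name,fn=None):
    d=ctrl.get_image(name)
    if fn:
        cv2.imwrite('pics/'+fn,cv2.cvtColor(d['img'],cv2.COLOR_RGB2BGR)); np.savez('pics/'+fn[:-4],**d)
    return d
def load(fn): return dict(np.load('pics/'+fn+'.npz'))
def ray(d,u,v,z):
    T=d['cam_to_world'];r=T[:3,:3]@np.linalg.inv(d['intrinsics'])@[u,v,1]
    return T[:3,3]+r*(z-T[2,3])/r[2]
def proj(d,P):
    T=d['cam_to_world'];p=d['intrinsics']@(T[:3,:3].T@(np.array(P,float)-T[:3,3]));return p[:2]/p[2]
E
python3 - <<'E'
from h import *
a=[snap(n,n+'0.png') for n in('top','side','wrist')]
for d in a: print(d['intrinsics'].round(1).tolist(),d['cam_to_world'].round(3).tolist())
o=ctrl.get_obs();print(o,ctrl.tcp_to_tips)
E
```

```text
[[469.5, 0.0, 282.8], [0.0, 469.5, 216.3], [0.0, 0.0, 1.0]] [[-0.004, -0.989, 0.147, 368.054], [-1.0, 0.005, 0.005, -23.325], [-0.005, -0.147, -0.989, 1121.301], [0.0, 0.0, 0.0, 1.0]]
[[472.4, 0.0, 277.1], [0.0, 472.4, 218.8], [0.0, 0.0, 1.0]] [[0.713, -0.356, 0.604, -199.332], [-0.701, -0.379, 0.604, -763.814], [0.014, -0.854, -0.52, 699.65], [0.0, 0.0, 0.0, 1.0]]
[[311.8, 0.0, 282.4], [0.0, 311.8, 212.1], [0.0, 0.0, 1.0]] [[0.416, 0.87, 0.264, 187.354], [0.909, -0.397, -0.123, 600.527], [-0.002, 0.291, -0.957, 385.361], [0.0, 0.0, 0.0, 1.0]]
{'t': 0.15, 'qpos': array([ 1.12199477e+00,  4.23639227e-01,  1.63048954e+00, -2.20289377e-05,
        1.08859688e+00, -1.90165188e-02]), 'qvel': array([-0.00108806, -0.00201915, -0.00103214,  0.00198503,  0.00025162,
       -0.0009087 ]), 'joint_torque': array([ 2.37796339e-04, -5.44982278e+01, -2.73921579e+01,  6.44654757e-02,
        2.04311963e-02, -8.63309151e-05]), 'ee_pos': array([260.3178311 , 567.97275176, 404.10622346]), 'orientation': array([-6.69853077e-01, -3.06909882e+00,  1.73820186e-03]), 'ft_force': array([-1.24742573,  0.11154609,  0.74690058]), 'moment': array([-0.01110004,  0.02018029,  0.01608821]), 'width': 87.99089965776066} 182.0
```

View pics/top0.png

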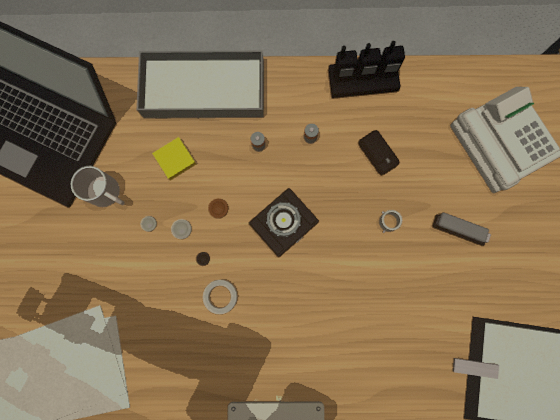

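View pics/side0.png

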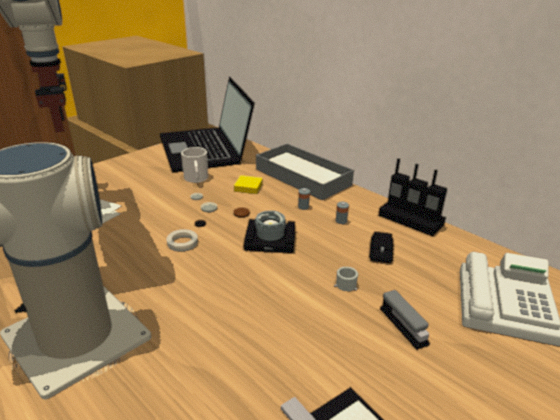

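The top view shows the lantern at about (284,220) and the ring at (391,221). There are four discs: clear at (181,229), a smaller clear one at (149,224), brown at (218,208) and black at (203,259). The larger clear one at (181,229) fits the glass. An enlarged montage should confirm it.

Run:
```python
from h import *
im=cv2.imread('pics/top0.png')
a=im[195:270,135:235];a=cv2.resize(a,None,fx=4,fy=4,interpolation=2)
b=cv2.resize(im[195:245,259:309],None,fx=6,fy=6,interpolation=2)
c=cv2.resize(im[201:241,371:411],None,fx=7.5,fy=7.5,interpolation=2)
o=np.zeros((600,720,3),np.uint8);o[:300,:400]=a;o[300:,:300]=b;o[300:,300:600]=c
cv2.imwrite('pics/m1.png',o)
d=load('top0')
for n,u,v,z in(('glass',181,229,9),('small',149,224,9),('lant',284,218.5,72),('ring',391,221,36)): print(n,ray(d,u,v,z).round(1))
print([ (ray(d,181+10,229,8)-ray(d,181-10,229,8))[:2].round(1)])
```

```text
glass [503.5 225.3   9. ]
small [515.9 302.3   9. ]
lant [518.7 -21.   72. ]
ring [ 516.8 -270.2   36. ]
[array([ -0.2, -47.9])]
```

View pics/m1.png

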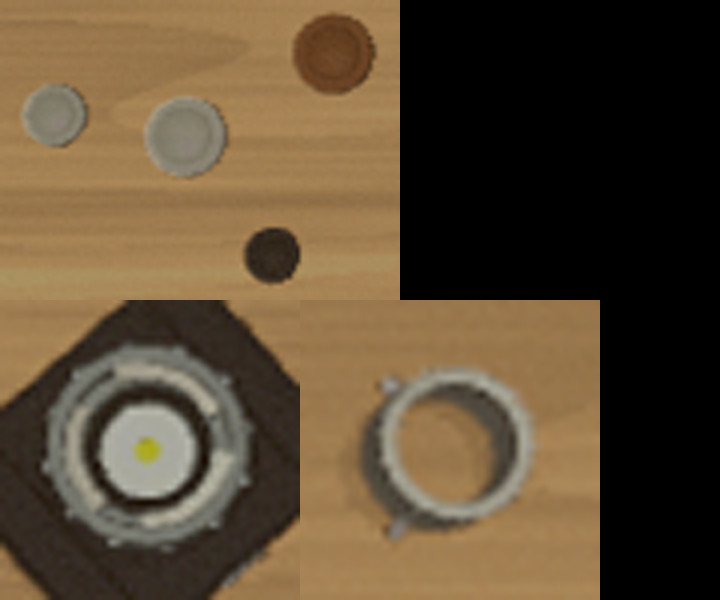

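The crop confirms it: the larger clear disc is at crop (186,137), pixel (181.5,229.2), and about 49 mm across. The ring's pins show at left at pixels (382.7,212.5) and (383.9,231.7). Next I move above the glass.

Call:
send_rows(
  commands=[
    {"translation": [0.06, -0.08, 0], "twist": [0, 0, 0]},
    {"translation": [0.12, -0.17, 0], "twist": [0, 0, 0]},
    {"translation": [0.18, -0.26, 0], "twist": [0, 0, 0]},
    {"translation": [0.24, -0.35, 0], "twist": [0, 0, 0]},
    {"translation": [0.31, -0.45, 0], "twist": [0, 0, 0]},
    {"translation": [0.38, -0.55, 0], "twist": [0, 0, 0]},
    {"translation": [0.45, -0.65, 0], "twist": [0, 0, 0]},
    {"translation": [0.52, -0.76, 0], "twist": [0, 0, 0]},
    {"translation": [0.6, -0.88, 0], "twist": [0, 0, 0]},
    {"translation": [0.7, -1, 0], "twist": [0, 0, 0]},
  ],
  grip=-0.4,
)

```text
t: 1.15
ee_pos: [330.9, 467.1, 404.7]
orientation: [-0.67, -3.069, 0.0]
ft_force: [1.2, 0.6, 0.5]
width: 61.7
```

Call:
send_rows(
  commands=[
    {"translation": [0.07, -0.1, -0.03], "twist": [0, 0, 0]},
    {"translation": [0.14, -0.2, -0.06], "twist": [0, 0, 0]},
    {"translation": [0.21, -0.3, -0.09], "twist": [0, 0, 0]},
    {"translation": [0.28, -0.4, -0.12], "twist": [0, 0, 0]},
    {"translation": [0.35, -0.5, -0.15], "twist": [0, 0, 0]},
    {"translation": [0.42, -0.6, -0.18], "twist": [0, 0, 0]},
    {"translation": [0.49, -0.7, -0.21], "twist": [0, 0, 0]},
    {"translation": [0.56, -0.8, -0.24], "twist": [0, 0, 0]},
    {"translation": [0.63, -0.9, -0.27], "twist": [0, 0, 0]},
    {"translation": [0.7, -1, -0.3], "twist": [0, 0, 0]},
  ],
)

```text
t: 2.15
ee_pos: [401.0, 367.3, 374.4]
orientation: [0.67, 3.069, 0.0]
ft_force: [-0.2, 0.7, -0.1]
width: 61.5
```

Call:
send_rows(
  commands=[
    {"translation": [0.07, -0.1, -0.08], "twist": [0, 0, 0]},
    {"translation": [0.14, -0.2, -0.16], "twist": [0, 0, 0]},
    {"translation": [0.21, -0.3, -0.24], "twist": [0, 0, 0]},
    {"translation": [0.28, -0.4, -0.32], "twist": [0, 0, 0]},
    {"translation": [0.35, -0.5, -0.4], "twist": [0, 0, 0]},
    {"translation": [0.42, -0.6, -0.48], "twist": [0, 0, 0]},
    {"translation": [0.49, -0.7, -0.56], "twist": [0, 0, 0]},
    {"translation": [0.56, -0.8, -0.64], "twist": [0, 0, 0]},
    {"translation": [0.63, -0.9, -0.72], "twist": [0, 0, 0]},
    {"translation": [0.7, -1, -0.84], "twist": [0, 0, 0]},
  ],
)

```text
t: 3.15
ee_pos: [471.2, 267.4, 290.3]
orientation: [0.67, 3.069, 0.001]
ft_force: [0.6, -0.1, -0.0]
width: 61.5
```

Call:
send_rows(
  commands=[
    {"translation": [0.06, -0.08, 0], "twist": [0, 0, 0]},
    {"translation": [0.12, -0.16, 0], "twist": [0, 0, 0]},
    {"translation": [0.18, -0.24, 0], "twist": [0, 0, 0]},
    {"translation": [0.24, -0.32, 0], "twist": [0, 0, 0]},
    {"translation": [0.29, -0.39, 0], "twist": [0, 0, 0]},
    {"translation": [0.33, -0.43, 0], "twist": [0, 0, 0]},
    {"translation": [0.33, -0.43, 0], "twist": [0, 0, 0]},
    {"translation": [0.33, -0.43, 0], "twist": [0, 0, 0]},
    {"translation": [0.33, -0.43, 0], "twist": [0, 0, 0]},
    {"translation": [0.33, -0.43, 0], "twist": [0, 0, 0]},
  ],
)

```text
t: 4.15
ee_pos: [503.2, 225.4, 290.7]
orientation: [-0.669, -3.069, 0.0]
ft_force: [-1.1, 0.1, 0.6]
width: 61.5
```

Run:
```python
from h import *
d=snap('wrist','w1.png');o=ctrl.get_obs()
print(o['t'],o['ee_pos'],o['orientation'],o['width'],o['qpos'],d['cam_to_world'].round(3).tolist())
print(proj(d,[503.5,225,8]))
```

```text
4.2 [503.21135699 225.41224015 290.65379393] [-6.69125809e-01 -3.06940810e+00  9.77604076e-05] 61.733366625573716 [ 3.99561104e-01  4.77155659e-01  1.86743246e+00  6.98118494e-06
  7.97119614e-01 -7.41959633e-01] [[0.415, 0.87, 0.264, 430.232], [0.91, -0.397, -0.122, 257.995], [-0.001, 0.291, -0.957, 272.042], [0.0, 0.0, 0.0, 1.0]]
[283.16996912 212.18975164]
```

View pics/w1.png

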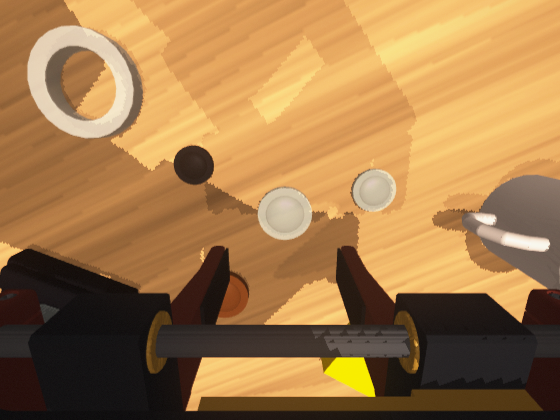

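The wrist view shows the glass at about (285,213), close to the predicted (283,212), with the small clear disc at (374,190). Now I'll fit it accurately.

```bash
cat >> h.py <<'E'
def ringpts(d,c,z,r,n=72): return np.array([proj(d,[c[0]+r*np.cos(t),c[1]+r*np.sin(t),z]) for t in np.linspace(0,2*np.pi,n,endpoint=False)])
def whiteblob(d,u,v,w=50,smax=60,vmin=110):
    h=cv2.cvtColor(d['img'],cv2.COLOR_RGB2HSV);m=((h[...,1]<smax)&(h[...,2]>vmin)).astype(np.uint8)
    k=np.zeros_like(m);k[v-w:v+w,u-w:u+w]=1
    n,l,s,c=cv2.connectedComponentsWithStats(m*k)
    i=1+np.argmax(s[1:,4]);cs,_=cv2.findContours((l==i).astype(np.uint8),0,cv2.CHAIN_APPROX_NONE)
    return cv2.convexHull(max(cs,key=len)),s[i]
E
python3 - <<'E'
from h import *
d=load('w1')
for sm in(50,80,110):
    hull,s=whiteblob(d,285,213,45,sm);e=cv2.fitEllipse(hull);print(sm,s,e)
    print(ray(d,*e[0],8))
# predicted silhouette ellipse for c
for z in(0,8):
  e=cv2.fitEllipse(ringpts(d,(503.5,225),z,24).astype(np.float32));print(z,e)
print(load('top0')['img'][229,181], d['img'][213,262:310:6].tolist())
E
```

```text
50 [276 198  22  18 212] ((286.126708984375, 206.65660095214844), (16.971567153930664, 20.55359649658203), 78.51133728027344)
[499.94722985 229.47955105   8.        ]
80 [ 258  187   54   53 2215] ((284.40362548828125, 213.13914489746094), (52.1414680480957, 53.636749267578125), 96.02652740478516)
[504.75363741 225.62973584   8.        ]
110 [ 258  187   54   53 2280] ((284.3357849121094, 213.07484436035156), (52.99645233154297, 54.46300506591797), 85.02467346191406)
[504.67443525 225.59971174   8.        ]
0 ((283.1604919433594, 209.00584411621094), (50.638954162597656, 52.7842903137207), 89.71491241455078)
8 ((283.172607421875, 211.5329132080078), (51.91535568237305, 54.249000549316406), 89.72904968261719)
[135 127 113] [[210, 195, 169], [195, 180, 155], [203, 189, 163], [209, 195, 168], [214, 199, 173], [211, 197, 169], [207, 192, 163], [207, 191, 163]]
```

Call:
send_rows(
  commands=[
    {"translation": [0.018, 0, -0.1], "twist": [0, 0, 0]},
    {"translation": [0.018, 0, -0.2], "twist": [0, 0, 0]},
    {"translation": [0.018, 0, -0.3], "twist": [0, 0, 0]},
    {"translation": [0.018, 0, -0.4], "twist": [0, 0, 0]},
    {"translation": [0.018, 0, -0.5], "twist": [0, 0, 0]},
    {"translation": [0.018, 0, -0.6], "twist": [0, 0, 0]},
    {"translation": [0.018, 0, -0.7], "twist": [0, 0, 0]},
    {"translation": [0.018, 0, -0.8], "twist": [0, 0, 0]},
    {"translation": [0.018, 0, -0.88], "twist": [0, 0, 0]},
    {"translation": [0.018, 0, -0.94], "twist": [0, 0, 0]},
  ],
)

```text
t: 5.2
ee_pos: [505.1, 225.1, 195.8]
orientation: [-0.67, -3.069, 0.0]
ft_force: [-0.4, -0.6, 0.2]
width: 61.3
```

Call:
send_rows(
  commands=[
    {"translation": [0, 0, -0.05], "twist": [0, 0, 0]},
    {"translation": [0, 0, -0.1], "twist": [0, 0, 0]},
    {"translation": [0, 0, -0.1], "twist": [0, 0, 0]},
    {"translation": [0, 0, -0.1], "twist": [0, 0, 0]},
    {"translation": [0, 0, -0.1], "twist": [0, 0, 0]},
    {"translation": [0, 0, -0.1], "twist": [0, 0, 0]},
    {"translation": [0, 0, -0.1], "twist": [0, 0, 0]},
    {"translation": [0, 0, -0.1], "twist": [0, 0, 0]},
    {"translation": [0, 0, -0.1], "twist": [0, 0, 0]},
    {"translation": [0, 0, -0.1], "twist": [0, 0, 0]},
  ],
  grip=-0.2,
)

```text
t: 6.2
ee_pos: [505.2, 225.1, 186.7]
orientation: [-0.67, -3.069, -0.0]
ft_force: [0.8, -1.3, 0.1]
width: 52.9
```

Call:
send_rows(
  commands=[
    {"translation": [0, 0, 0], "twist": [0, 0, 0]},
    {"translation": [0, 0, 0], "twist": [0, 0, 0]},
    {"translation": [0, 0, 0], "twist": [0, 0, 0]},
    {"translation": [0, 0, 0], "twist": [0, 0, 0]},
    {"translation": [0, 0, 0], "twist": [0, 0, 0]},
    {"translation": [0, 0, 0], "twist": [0, 0, 0]},
    {"translation": [0, 0, 0], "twist": [0, 0, 0]},
    {"translation": [0, 0, 0], "twist": [0, 0, 0]},
    {"translation": [0, 0, 0], "twist": [0, 0, 0]},
    {"translation": [0, 0, 0], "twist": [0, 0, 0]},
  ],
  grip=0.3,
)

```text
t: 7.2
ee_pos: [505.2, 225.2, 186.7]
orientation: [0.67, 3.069, 0.0]
ft_force: [-0.5, 0.4, 0.1]
width: 45.9
```

Call:
send_rows(
  commands=[
    {"translation": [0, 0, 0.05], "twist": [0, 0, 0]},
    {"translation": [0, 0, 0.15], "twist": [0, 0, 0]},
    {"translation": [0, 0, 0.25], "twist": [0, 0, 0]},
    {"translation": [0, -0.04, 0.36], "twist": [0, 0, 0]},
    {"translation": [0, -0.1, 0.47], "twist": [0, 0, 0]},
    {"translation": [0.02, -0.17, 0.58], "twist": [0, 0, 0]},
    {"translation": [0.03, -0.25, 0.69], "twist": [0, 0, 0]},
    {"translation": [0.04, -0.34, 0.8], "twist": [0, 0, 0]},
    {"translation": [0.05, -0.43, 0.9], "twist": [0, 0, 0]},
    {"translation": [0.06, -0.52, 1], "twist": [0, 0, 0]},
  ],
)

```text
t: 8.2
ee_pos: [511.3, 172.2, 287.6]
orientation: [0.67, 3.069, -0.0]
ft_force: [0.5, -0.0, -0.3]
width: 45.7
```

Call:
send_rows(
  commands=[
    {"translation": [0, -0.1, 0.07], "twist": [0, 0, 0]},
    {"translation": [0.01, -0.2, 0.14], "twist": [0, 0, 0]},
    {"translation": [0.02, -0.3, 0.21], "twist": [0, 0, 0]},
    {"translation": [0.02, -0.4, 0.28], "twist": [0, 0, 0]},
    {"translation": [0.03, -0.5, 0.35], "twist": [0, 0, 0]},
    {"translation": [0.03, -0.6, 0.42], "twist": [0, 0, 0]},
    {"translation": [0.03, -0.7, 0.49], "twist": [0, 0, 0]},
    {"translation": [0.03, -0.8, 0.56], "twist": [0, 0, 0]},
    {"translation": [0.04, -0.9, 0.62], "twist": [0, 0, 0]},
    {"translation": [0.04, -1, 0.67], "twist": [0, 0, 0]},
  ],
)

```text
t: 9.2
ee_pos: [515.3, 72.3, 354.3]
orientation: [0.67, 3.069, 0.0]
ft_force: [1.0, -0.7, -1.3]
width: 45.9
```

Call:
send_rows(
  commands=[
    {"translation": [0, -0.1, 0], "twist": [0, 0, 0]},
    {"translation": [0.01, -0.2, 0], "twist": [0, 0, 0]},
    {"translation": [0.02, -0.3, 0], "twist": [0, 0, 0]},
    {"translation": [0.02, -0.4, 0], "twist": [0, 0, 0]},
    {"translation": [0.02, -0.5, 0], "twist": [0, 0, 0]},
    {"translation": [0.03, -0.6, 0], "twist": [0, 0, 0]},
    {"translation": [0.03, -0.7, 0], "twist": [0, 0, 0]},
    {"translation": [0.03, -0.8, 0], "twist": [0, 0, 0]},
    {"translation": [0.03, -0.88, 0], "twist": [0, 0, 0]},
    {"translation": [0.03, -0.94, 0], "twist": [0, 0, 0]},
  ],
)

```text
t: 10.2
ee_pos: [518.2, -21.6, 353.7]
orientation: [-0.67, -3.069, 0.0]
ft_force: [-0.4, -1.0, 0.1]
width: 45.8
```

Run:
```python
from h import *
d=snap('wrist','w2.png');o=ctrl.get_obs()
print(o['t'],o['ee_pos'],o['orientation'],o['width'],o['qpos'])
print(proj(d,[518.7,-21,72]),proj(d,[518.7,-21,57]))
im=cv2.imread('pics/w2.png')[130:400,130:430];cv2.imwrite('pics/w2c.png',cv2.resize(im,None,fx=2.2,fy=2.2,interpolation=2))
```

```text
10.25 [518.20652002 -22.02537027 353.69282799] [ 6.70777416e-01  3.06902323e+00 -3.95473715e-04] 45.88339264129954 [-6.53569071e-02  3.38456785e-01  1.90341023e+00 -3.40911732e-04
  8.99643907e-01 -1.20558122e+00]
[284.32622251 212.2088015 ] [284.24590126 207.49936782]
```

View pics/w2c.png

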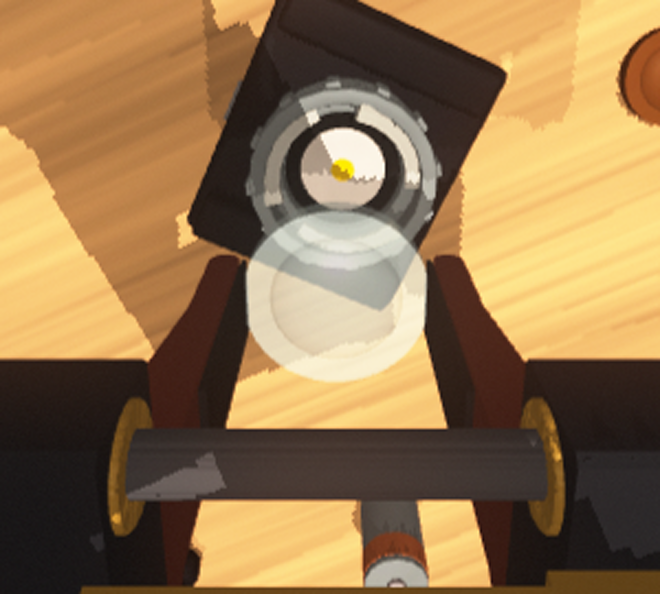

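The glass is held flat at about pixel (284,264). The lantern mouth is at about (285,208), its upper half free and its lower part seen through the glass. I'll fit the rim circle and the gap angles.

```bash
cat > lan.py <<'E'
from h import *
import sys
from scipy.ndimage import map_coordinates, gaussian_filter
def fit(d,c0,z,r,mask=lambda u,v:True,rng=5,sign=1):
    g=cv2.cvtColor(d['img'],cv2.COLOR_RGB2GRAY).astype(float);g=gaussian_filter(g,.6);best=[]
    for x in np.arange(c0[0]-rng,c0[0]+rng+.1,.5):
        for y in np.arange(c0[1]-rng,c0[1]+rng+.1,.5):
            a=ringpts(d,(x,y),z,r-1.2);b=ringpts(d,(x,y),z,r+1.2)
            k=np.array([mask(*p) for p in b])
            s=map_coordinates(g,a.T[::-1],order=1)-map_coordinates(g,b.T[::-1],order=1)
            best.append((sign*np.clip(s,-25,25)[k].mean(),x,y))
    return sorted(best)[::-1][:4]
def polar(d,c,z,rs,n=72):
    im=d['img'].astype(float).mean(2)
    return np.array([map_coordinates(im,ringpts(d,c,z,r,n).T[::-1],order=1) for r in rs])
E
python3 - <<'E'
from lan import *
d=load('w2');m=lambda u,v:v<222
for r in(37,38,39): print(r,fit(d,(518.7,-21),72,r,m))
t=load('top0')
for r in(37,38,39): print('top',r,fit(t,(518.7,-21),72,r))
print('glass in hand',ray(d,283.6,264.1,171).round(1))
p=polar(t,(518.7,-21),71,(26,28,30));print(p.round(0).astype(int).tolist())
c=cv2.cvtColor(d['img'],cv2.COLOR_RGB2BGR)
for q in ringpts(d,(518.7,-21),72,38):cv2.circle(c,tuple(int(i) for i in q.round()),0,(0,0,255),-1)
cv2.imwrite('pics/x.png',c)
E
```

```text
37 [(np.float64(24.245151527496027), np.float64(515.7), np.float64(-19.0)), (np.float64(23.50545872661128), np.float64(515.2), np.float64(-19.0)), (np.float64(23.243057092641436), np.float64(515.2), np.float64(-18.5)), (np.float64(23.164054327350208), np.float64(518.7), np.float64(-20.5))]
38 [(np.float64(24.819216308205224), np.float64(516.7), np.float64(-19.0)), (np.float64(24.377196489380083), np.float64(516.2), np.float64(-19.0)), (np.float64(24.286252149158614), np.float64(517.2), np.float64(-19.0)), (np.float64(24.279690474925054), np.float64(517.2), np.float64(-19.5))]
39 [(np.float64(23.397400769652393), np.float64(518.2), np.float64(-19.5)), (np.float64(23.171909758912154), np.float64(521.7), np.float64(-21.5)), (np.float64(23.13250524558753), np.float64(517.7), np.float64(-19.5)), (np.float64(23.118852971213137), np.float64(521.2), np.float64(-21.5))]
top 37 [(np.float64(23.57389091829929), np.float64(518.7), np.float64(-19.5)), (np.float64(23.563177577486478), np.float64(518.7), np.float64(-19.0)), (np.float64(23.536110961795647), np.float64(518.7), np.float64(-18.5)), (np
[... 1034 characters left out ...]
 151, 149, 147, 140, 125, 114, 111, 120, 116, 115, 118, 122, 129, 126, 125, 120, 122, 121, 119, 117, 126, 130, 126, 130, 118, 122, 128, 100, 71, 79, 81, 72, 82, 110, 147, 156, 152, 152, 161, 163, 161, 161, 160, 161, 157, 157, 159, 154, 158, 160, 166, 154, 123, 105, 100, 95, 89, 93, 100, 126, 143, 136, 132, 133, 141, 151, 146, 154, 146, 141, 152], [130, 139, 146, 151, 149, 132, 87, 83, 95, 100, 105, 109, 114, 147, 143, 143, 149, 149, 149, 150, 151, 146, 152, 151, 150, 147, 151, 151, 112, 94, 113, 106, 110, 99, 112, 145, 154, 138, 137, 145, 146, 138, 132, 131, 128, 125, 128, 131, 127, 132, 138, 142, 147, 117, 101, 95, 99, 99, 96, 90, 111, 114, 101, 103, 105, 108, 111, 120, 118, 115, 122, 133]]
```

```bash
cat >> lan.py <<'E'
def rect(d,c,z,half=50,s=4):
    n=2*half*s
    src=np.float32([proj(d,[c[0]+a,c[1]+b,z]) for a,b in((half,half),(half,-half),(-half,-half),(-half,half))])
    H=cv2.getPerspectiveTransform(src,np.float32([[0,0],[n,0],[n,n],[0,n]]))
    return cv2.cvtColor(cv2.warpPerspective(d['img'],H,(n,n),flags=cv2.INTER_CUBIC),cv2.COLOR_RGB2BGR)
E
python3 - <<'E'
from lan import *
c=(518.5,-19.5);o=[]
for n in('w2','top0'):
    r=rect(load(n),c,72)
    for R in(38,31.5): cv2.circle(r,(200,200),int(R*4),(0,0,255),1)
    cv2.line(r,(0,200),(400,200),(0,255,0),1);cv2.line(r,(200,0),(200,400),(0,255,0),1)
    o.append(r)
cv2.imwrite('pics/r1.png',np.hstack(o))
E
```

```text
(no output)
```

View pics/r1.png

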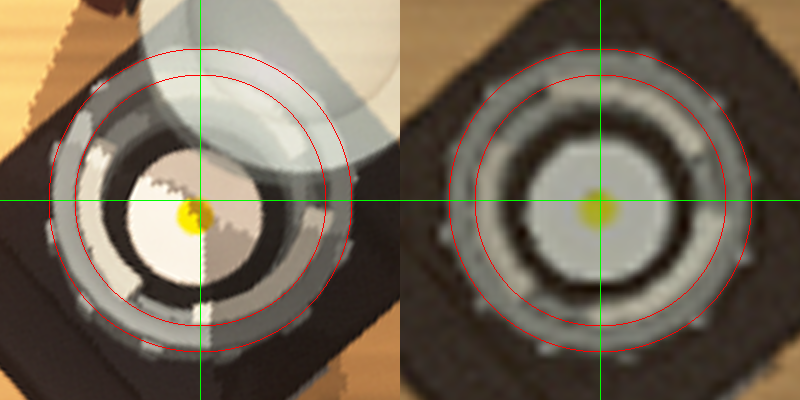

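```bash
cat >> lan.py <<'E'
from scipy.optimize import least_squares
def rimfit(d,c,z,lo,hi,mask=lambda u,v:True,sign=-1,R=None):
    rs=np.arange(lo,hi,.25);n=120;p=polar(d,c,z,rs,n);p=gaussian_filter(p,(2,0))
    g=sign*np.gradient(p,axis=0);i=g.argmax(0);th=np.linspace(0,2*np.pi,n,endpoint=False)
    uv=ringpts(d,c,z,hi,n);k=np.array([mask(*q) for q in uv])&(g.max(0)>1.5)&(i>0)&(i<len(rs)-1)
    x=c[0]+rs[i]*np.cos(th);y=c[1]+rs[i]*np.sin(th);x,y=x[k],y[k]
    s=least_squares(lambda q:np.hypot(x-q[0],y-q[1])-q[2],[*c,(lo+hi)/2],loss='soft_l1',f_scale=.3)
    return s.x.round(2),k.sum(),np.median(abs(s.fun)).round(2)
E
python3 - <<'E'
from lan import *
d=load('w2');t=load('top0')
for c in((518,-19.5),(517.5,-18.5)):
  print('w',rimfit(d,c,72,34.5,41.5,lambda u,v:v<224),rimfit(d,c,72,34.5,41.5,lambda u,v:True))
  print('t',rimfit(t,c,72,34.5,41.5))
c=(518,-19.5)
print('t inner disc',rimfit(t,c,72,13,22),'w',rimfit(d,c,72,13,22,lambda u,v:v<224))
# glass in hand ellipse
h=[];im=gaussian_filter(d['img'].astype(float).mean(2),1)
g=(518.2,-22)
print('tops',rect(d,g,175).shape)
cv2.imwrite('pics/g.png',rect(d,g,175,40,8))
for z in(167,175): print(z,rimfit(d,(519.4,-22.3),z,21,27.5),rimfit(d,(519.4,-22.3),z,21,27.5,lambda u,v:v>270))
E
```

```text
w (array([519.1 , -20.71,  38.09]), np.int64(71), np.float64(0.56)) (array([519.02, -20.32,  37.81]), np.int64(120), np.float64(0.5))
t (array([518.29, -18.74,  37.71]), np.int64(120), np.float64(0.34))
w (array([519.02, -20.6 ,  38.05]), np.int64(72), np.float64(0.6)) (array([519.  , -20.26,  37.84]), np.int64(120), np.float64(0.42))
t (array([518.3 , -18.72,  37.72]), np.int64(120), np.float64(0.39))
t inner disc (array([515.88, -19.19,  17.96]), np.int64(120), np.float64(0.27)) w (array([514.36, -18.04,  16.86]), np.int64(83), np.float64(0.08))
tops (400, 400, 3)
167 (array([521.66, -24.04,  25.01]), np.int64(90), np.float64(0.22)) (array([522.33, -24.22,  24.79]), np.int64(22), np.float64(0.24))
175 (array([518.37, -22.63,  24.13]), np.int64(120), np.float64(0.15)) (array([518.63, -22.73,  23.95]), np.int64(57), np.float64(0.14))
```

Call:
send_rows(
  commands=[
    {"translation": [0.004, 0.015, -0.12], "twist": [0, 0, 0]},
    {"translation": [0.004, 0.015, -0.25], "twist": [0, 0, 0]},
    {"translation": [0.004, 0.015, -0.38], "twist": [0, 0, 0]},
    {"translation": [0.004, 0.015, -0.51], "twist": [0, 0, 0]},
    {"translation": [0.004, 0.015, -0.64], "twist": [0, 0, 0]},
    {"translation": [0.004, 0.015, -0.76], "twist": [0, 0, 0]},
    {"translation": [0.004, 0.015, -0.86], "twist": [0, 0, 0]},
    {"translation": [0.004, 0.015, -0.91], "twist": [0, 0, 0]},
    {"translation": [0.004, 0.015, -0.91], "twist": [0, 0, 0]},
    {"translation": [0.004, 0.015, -0.91], "twist": [0, 0, 0]},
  ],
)

```text
t: 11.25
ee_pos: [518.8, -19.4, 262.9]
orientation: [0.67, 3.069, 0.0]
ft_force: [-0.3, 0.0, -0.8]
width: 46.0
```

Run:
```python
from lan import *
d=snap('wrist','w3.png');o=ctrl.get_obs();e=o['ee_pos'];z=e[2]-182-4.7
print(o['t'],e,z)
print('glass',rimfit(d,e[:2],z+8,21,27.5),rimfit(d,e[:2],z+8,21,27.5,lambda u,v:v>300))
for c in((518.5,-19.5),(519,-20.5)): print('rim',rimfit(d,c,72,34.5,41.5))
a=rect(d,e[:2],z+8);b=rect(d,(518.6,-19.5),72)
for q,rr in((a,(24,)),(b,(38,31.5))):
  for R in rr: cv2.circle(q,(200,200),int(R*4),(0,0,255),1)
cv2.imwrite('pics/r2.png',np.hstack([a,b]))
```

```text
11.3 [518.84782561 -19.3854485  263.06902205] 76.36902204923153
glass (array([518.78, -20.24,  24.14]), np.int64(120), np.float64(0.16)) (array([518.2 , -19.99,  24.81]), np.int64(23), np.float64(0.12))
rim (array([519.07, -20.14,  37.77]), np.int64(97), np.float64(0.47))
rim (array([519.24, -20.23,  37.71]), np.int64(96), np.float64(0.35))
```

View pics/r2.png

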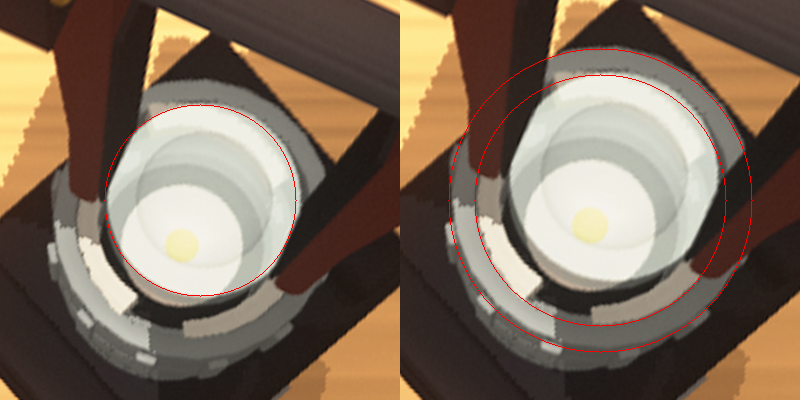

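Measured in the same image, the glass and rim agree within about 0.6 mm. I shift x by +0.4 mm and lower until the glass is in the mouth.

Call:
send_rows(
  commands=[
    {"translation": [0.004, 0, -0.01], "twist": [0, 0, 0]},
    {"translation": [0.004, 0, -0.02], "twist": [0, 0, 0]},
    {"translation": [0.004, 0, -0.03], "twist": [0, 0, 0]},
    {"translation": [0.004, 0, -0.04], "twist": [0, 0, 0]},
    {"translation": [0.004, 0, -0.05], "twist": [0, 0, 0]},
    {"translation": [0.004, 0, -0.06], "twist": [0, 0, 0]},
    {"translation": [0.004, 0, -0.07], "twist": [0, 0, 0]},
    {"translation": [0.004, 0, -0.07], "twist": [0, 0, 0]},
    {"translation": [0.004, 0, -0.07], "twist": [0, 0, 0]},
    {"translation": [0.004, 0, -0.07], "twist": [0, 0, 0]},
  ],
)

```text
t: 12.3
ee_pos: [519.0, -19.3, 255.7]
orientation: [-0.67, -3.069, 0.0]
ft_force: [-0.3, 0.0, -0.5]
width: 46.4
```

Call:
send_rows(
  commands=[
    {"translation": [0, 0, 0], "twist": [0, 0, 0]},
    {"translation": [0, 0, 0], "twist": [0, 0, 0]},
    {"translation": [0, 0, 0], "twist": [0, 0, 0]},
    {"translation": [0, 0, 0], "twist": [0, 0, 0]},
    {"translation": [0, 0, 0.1], "twist": [0, 0, 0]},
    {"translation": [0, 0, 0.25], "twist": [0, 0, 0]},
    {"translation": [0, 0, 0.45], "twist": [0, 0, 0]},
    {"translation": [0, 0, 0.65], "twist": [0, 0, 0]},
    {"translation": [0, 0, 0.85], "twist": [0, 0, 0]},
    {"translation": [0, 0, 0.98], "twist": [0, 0, 0]},
  ],
  grip=-0.4,
)

```text
t: 13.3
ee_pos: [519.2, -19.4, 355.8]
orientation: [0.669, 3.067, 0.001]
ft_force: [0.3, -0.1, 0.5]
width: 61.6
```

Run:
```python
from lan import *
d=snap('wrist','w4.png');o=ctrl.get_obs();e=o['ee_pos']
print(o['t'],e,o['width'],o['qpos'][5])
for c in((518.5,-19.5),(519,-20.5)): print('rim',rimfit(d,c,72,34.5,41.5))
for z in (60,68): print(z,rimfit(d,(519,-20),z,21,27))
b=rect(d,(519,-20),72,50,8)
for R in (38,31.5): cv2.circle(b,(400,400),int(R*8),(0,0,255),1)
cv2.imwrite('pics/r3.png',b[100:700])
p=polar(d,(519,-20),71,(27,28,29,30,31));print(p.mean(0).round(0).astype(int).tolist())
```

```text
13.35 [519.74799757 -19.38363213 357.14747859] 61.77013822986039 -1.2011653574499883
rim (array([518.99, -20.26,  37.86]), np.int64(120), np.float64(0.5))
rim (array([519.17, -20.28,  37.7 ]), np.int64(120), np.float64(0.35))
60 (array([519.08, -20.38,  24.08]), np.int64(109), np.float64(0.16))
68 (array([517.2 , -19.53,  23.37]), np.int64(113), np.float64(0.15))
[157, 158, 158, 158, 156, 86, 78, 77, 85, 87, 92, 94, 133, 188, 215, 184, 204, 200, 205, 207, 205, 208, 203, 200, 211, 206, 213, 217, 217, 97, 107, 124, 127, 118, 129, 155, 182, 126, 125, 127, 127, 127, 130, 131, 129, 130, 130, 131, 131, 132, 132, 148, 170, 132, 76, 73, 73, 73, 73, 88, 128, 130, 134, 133, 137, 145, 147, 142, 153, 145, 156, 157]
```

View pics/r3.png

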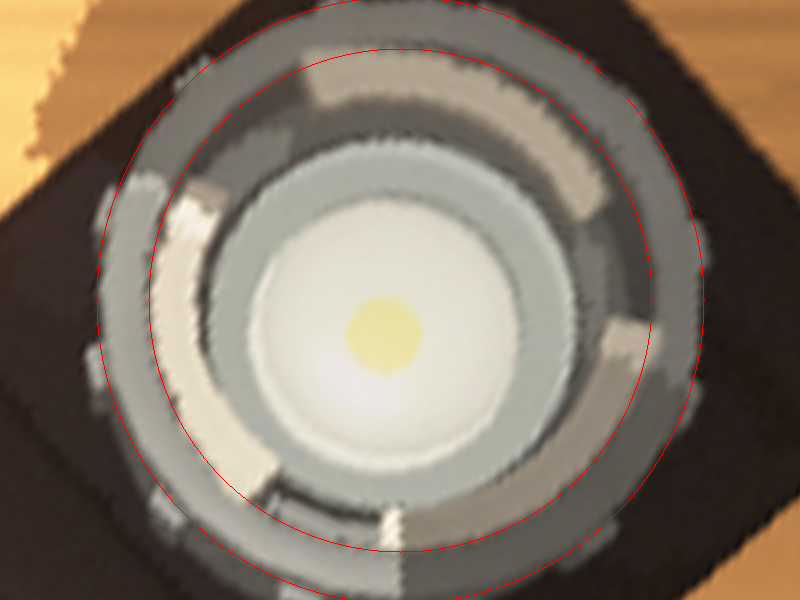

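The picture shows the glass flat and concentric in the pocket: centre (519.08,-20.38) against the rim's (519.1,-20.3). The gaps are centred at about 41°, 160° and 281° world. Next I go to the ring.

Call:
send_rows(
  commands=[
    {"translation": [0, -0.05, 0], "twist": [0, 0, 0]},
    {"translation": [0, -0.15, 0], "twist": [0, 0, 0]},
    {"translation": [0, -0.25, 0], "twist": [0, 0, 0]},
    {"translation": [0, -0.35, 0], "twist": [0, 0, 0]},
    {"translation": [0, -0.45, 0], "twist": [0, 0, 0]},
    {"translation": [0, -0.56, 0], "twist": [0, 0, 0]},
    {"translation": [0, -0.67, 0], "twist": [0, 0, 0]},
    {"translation": [0, -0.78, 0], "twist": [0, 0, 0]},
    {"translation": [0, -0.89, 0], "twist": [0, 0, 0]},
    {"translation": [0, -1, 0], "twist": [0, 0, 0]},
  ],
)

```text
t: 14.35
ee_pos: [519.0, -120.3, 353.7]
orientation: [0.67, 3.069, -0.0]
ft_force: [-0.1, -0.2, 0.2]
width: 61.3
```

Call:
send_rows(
  commands=[
    {"translation": [0, -0.1, -0.03], "twist": [0, 0, 0]},
    {"translation": [0, -0.2, -0.06], "twist": [0, 0, 0]},
    {"translation": [0, -0.3, -0.09], "twist": [0, 0, 0]},
    {"translation": [0, -0.4, -0.12], "twist": [0, 0, 0]},
    {"translation": [0, -0.5, -0.15], "twist": [0, 0, 0]},
    {"translation": [0, -0.6, -0.18], "twist": [0, 0, 0]},
    {"translation": [0, -0.7, -0.22], "twist": [0, 0, 0]},
    {"translation": [0, -0.8, -0.26], "twist": [0, 0, 0]},
    {"translation": [0, -0.9, -0.3], "twist": [0, 0, 0]},
    {"translation": [0, -1, -0.34], "twist": [0, 0, 0]},
  ],
)

```text
t: 15.35
ee_pos: [519.0, -220.2, 319.3]
orientation: [-0.67, -3.069, -0.0]
ft_force: [-0.1, 1.0, 0.7]
width: 61.2
```

Call:
send_rows(
  commands=[
    {"translation": [0, -0.1, 0], "twist": [0, 0, 0]},
    {"translation": [0, -0.2, 0], "twist": [0, 0, 0]},
    {"translation": [0, -0.3, 0], "twist": [0, 0, 0]},
    {"translation": [0, -0.4, 0], "twist": [0, 0, 0]},
    {"translation": [0, -0.48, 0], "twist": [0, 0, 0]},
    {"translation": [0, -0.52, 0], "twist": [0, 0, 0]},
    {"translation": [0, -0.52, 0], "twist": [0, 0, 0]},
    {"translation": [0, -0.52, 0], "twist": [0, 0, 0]},
    {"translation": [0, -0.52, 0], "twist": [0, 0, 0]},
    {"translation": [0, -0.52, 0], "twist": [0, 0, 0]},
  ],
)

```text
t: 16.35
ee_pos: [519.0, -271.0, 319.7]
orientation: [-0.669, -3.069, -0.0]
ft_force: [0.0, 0.4, 0.6]
width: 61.3
```

Run:
```python
from lan import *
t=load('top0')
print('top ring',rimfit(t,ray(t,392.1,220.1,36)[:2],36,21,27))
d=snap('wrist','w5.png');o=ctrl.get_obs();e=o['ee_pos']
print(o['t'],e,o['width'],o['qpos'][5])
c=rimfit(d,(517,-272),36,21,27);print(c,rimfit(d,c[0][:2],36,21,27),rimfit(d,c[0][:2],36,16,22,sign=1))
b=rect(d,c[0][:2],36,50,6)
for R in (24,19): cv2.circle(b,(300,300),int(R*6),(0,0,255),1)
b2=rect(d,c[0][:2],3.5,50,4)
cv2.circle(b2,(200,200),int(29.5*4),(0,0,255),1)
o=np.zeros((600,800,3),np.uint8);o[:400,:400]=cv2.resize(b,(400,400),interpolation=cv2.INTER_AREA);o[:400,400:]=b2
cv2.imwrite('pics/r4.png',o[:400])
```

```text
top ring (array([ 519.96, -271.63,   23.46]), np.int64(112), np.float64(0.24))
16.4 [ 519.03021256 -271.01860556  319.67164654] 61.2822278366895 -1.6430104939106114
(array([ 519.75, -272.68,   23.48]), np.int64(87), np.float64(0.39)) (array([ 520.99, -273.03,   23.51]), np.int64(118), np.float64(0.27)) (array([ 520.61, -272.92,   19.4 ]), np.int64(105), np.float64(0.15))
```

View pics/r4.png

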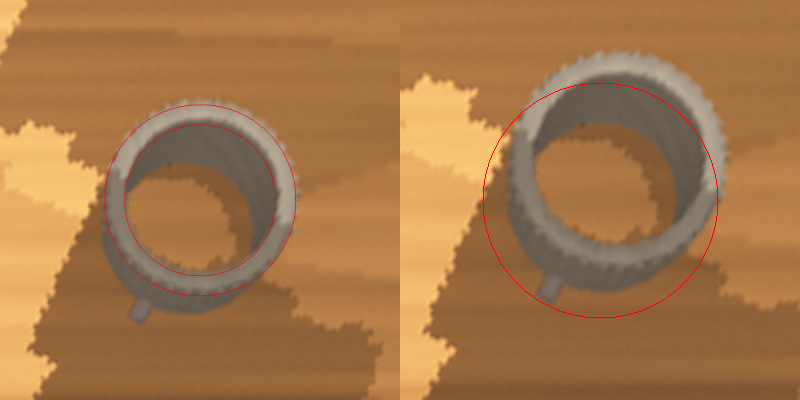

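The picture shows the ring with its top centre at about (520.9,-273.0) and one pin visible at lower left. I'll compute the pin angle from both cameras.

Run:
```python
from lan import *
t=load('top0');c=np.array([519.96,-271.63])
for p in((382.7,212.5),(383.9,231.7)):
    q=ray(t,*p,3.5)[:2]-c;print('top',q.round(1),np.degrees(np.arctan2(q[1],q[0])).round(1))
# template search: pin mid-points at angle phi, brightness contrast vs neighbours, wrist image
d=load('w5');im=d['img'].astype(float)
from scipy.ndimage import map_coordinates
for nm,dd,c in(('w',d,(520.9,-272.9)),('t',t,c)):
  g=cv2.cvtColor(dd['img'],cv2.COLOR_RGB2HSV)[...,1].astype(float) # saturation: pins grey
  best=[]
  for a in range(360):
    P=[proj(dd,[c[0]+r*np.cos(np.radians(a)),c[1]+r*np.sin(np.radians(a)),3.5]) for r in(26.5,27.5,28.5)]
    best.append(map_coordinates(g,np.array(P).T[::-1],order=1).mean())
  b=np.array(best);print(nm,[(i,int(b[i])) for i in range(0,360,3) if b[i]<np.median(b)*0.8])
```

```text
top [22.1 13.2] 30.8
top [-24.4  11.9] 153.9
w [(0, 57), (3, 57), (6, 58), (9, 59), (12, 57), (15, 57), (18, 56), (21, 54), (24, 51), (27, 48), (30, 50), (33, 49), (36, 48), (39, 51), (42, 53), (45, 74), (48, 83), (51, 93), (147, 85), (150, 52), (153, 51), (156, 95), (258, 99), (261, 79), (264, 69), (267, 56), (270, 54), (273, 49), (276, 48), (279, 48), (282, 49), (285, 50), (288, 53), (291, 54), (294, 55), (297, 55), (300, 57), (303, 58), (306, 57), (309, 56), (312, 57), (315, 57), (318, 58), (321, 56), (324, 59), (327, 57), (330, 56), (333, 58), (336, 56), (339, 59), (342, 58), (345, 59), (348, 59), (351, 59), (354, 58), (357, 59)]
t [(0, 62), (3, 66), (6, 71), (24, 76), (27, 46), (30, 36), (33, 45), (147, 76), (150, 43), (153, 61), (237, 86), (240, 77), (243, 70), (246, 55), (249, 51), (252, 51), (255, 46), (258, 37), (261, 37), (264, 37), (267, 38), (270, 38), (273, 39), (276, 40), (279, 42), (282, 47), (285, 49), (288, 47), (291, 46), (294, 47), (297, 48), (300, 51), (303, 50), (306, 52), (309, 51), (312, 50), (315, 49), (318, 42), (321, 51), (324, 45), (327, 38), (330, 38), (333, 39), (336, 40), (339, 36), (342, 34), (345, 37), (348, 41), (351, 44), (354, 48), (357, 54)]
```

Call:
send_rows(
  commands=[
    {"translation": [0.019, -0.01, -0.1], "twist": [0, 0, 0]},
    {"translation": [0.019, -0.01, -0.2], "twist": [0, 0, 0]},
    {"translation": [0.019, -0.01, -0.3], "twist": [0, 0, 0]},
    {"translation": [0.019, -0.01, -0.4], "twist": [0, 0, 0]},
    {"translation": [0.019, -0.01, -0.5], "twist": [0, 0, 0]},
    {"translation": [0.019, -0.01, -0.6], "twist": [0, 0, 0]},
    {"translation": [0.019, -0.01, -0.7], "twist": [0, 0, 0]},
    {"translation": [0.019, -0.01, -0.8], "twist": [0, 0, 0]},
    {"translation": [0.019, -0.01, -0.88], "twist": [0, 0, 0]},
    {"translation": [0.019, -0.01, -0.95], "twist": [0, 0, 0]},
  ],
)

```text
t: 17.4
ee_pos: [520.8, -272.3, 223.9]
orientation: [-0.67, -3.069, -0.0]
ft_force: [0.1, -0.9, 0.5]
width: 61.5
```

Call:
send_rows(
  commands=[
    {"translation": [0, 0, -0.07], "twist": [0, 0, 0]},
    {"translation": [0, 0, -0.14], "twist": [0, 0, 0]},
    {"translation": [0, 0, -0.2], "twist": [0, 0, 0]},
    {"translation": [0, 0, -0.25], "twist": [0, 0, 0]},
    {"translation": [0, 0, -0.27], "twist": [0, 0, 0]},
    {"translation": [0, 0, -0.27], "twist": [0, 0, 0]},
    {"translation": [0, 0, -0.27], "twist": [0, 0, 0]},
    {"translation": [0, 0, -0.27], "twist": [0, 0, 0]},
    {"translation": [0, 0, -0.27], "twist": [0, 0, 0]},
    {"translation": [0, 0, -0.27], "twist": [0, 0, 0]},
  ],
)

```text
t: 18.4
ee_pos: [521.0, -272.4, 197.9]
orientation: [0.67, 3.069, -0.0]
ft_force: [-0.1, -0.4, -0.1]
width: 61.5
```

Call:
send_rows(
  commands=[
    {"translation": [0, 0, 0], "twist": [0, 0, 0]},
    {"translation": [0, 0, 0], "twist": [0, 0, 0]},
    {"translation": [0, 0, 0], "twist": [0, 0, 0]},
    {"translation": [0, 0, 0], "twist": [0, 0, 0]},
    {"translation": [0, 0, 0], "twist": [0, 0, 0]},
    {"translation": [0, 0, 0], "twist": [0, 0, 0]},
    {"translation": [0, 0, 0], "twist": [0, 0, 0]},
    {"translation": [0, 0, 0], "twist": [0, 0, 0]},
    {"translation": [0, 0, 0], "twist": [0, 0, 0]},
    {"translation": [0, 0, 0], "twist": [0, 0, 0]},
  ],
  grip=0.2,
)

```text
t: 19.4
ee_pos: [520.9, -272.4, 197.7]
orientation: [0.67, 3.069, -0.0]
ft_force: [-0.2, 0.4, 1.8]
width: 47.4
```

Call:
send_rows(
  commands=[
    {"translation": [0, 0, 0.1], "twist": [0, 0, 0]},
    {"translation": [0, 0, 0.2], "twist": [0, 0, 0]},
    {"translation": [0, 0.05, 0.3], "twist": [0, 0, 0.03]},
    {"translation": [0, 0.12, 0.4], "twist": [0, 0, 0.06]},
    {"translation": [0, 0.19, 0.5], "twist": [0, 0, 0.1]},
    {"translation": [-0.01, 0.26, 0.6], "twist": [0, 0, 0.15]},
    {"translation": [-0.01, 0.33, 0.7], "twist": [0, 0, 0.2]},
    {"translation": [-0.01, 0.4, 0.8], "twist": [0, 0, 0.25]},
    {"translation": [-0.01, 0.48, 0.9], "twist": [0, 0, 0.3]},
    {"translation": [-0.01, 0.56, 0.95], "twist": [0, 0, 0.33]},
  ],
)

```text
t: 20.4
ee_pos: [520.1, -215.7, 293.9]
orientation: [0.412, 3.113, -0.001]
ft_force: [0.3, -0.2, -0.5]
width: 47.7
```

Call:
send_rows(
  commands=[
    {"translation": [0, 0.1, 0], "twist": [0, 0, 0]},
    {"translation": [0, 0.2, 0], "twist": [0, 0, 0]},
    {"translation": [0, 0.3, 0], "twist": [0, 0, 0]},
    {"translation": [0, 0.4, 0], "twist": [0, 0, 0]},
    {"translation": [0, 0.5, 0], "twist": [0, 0, 0]},
    {"translation": [0, 0.6, 0], "twist": [0, 0, 0]},
    {"translation": [0, 0.7, 0], "twist": [0, 0, 0]},
    {"translation": [0, 0.8, 0], "twist": [0, 0, 0]},
    {"translation": [0, 0.9, 0], "twist": [0, 0, 0]},
    {"translation": [0, 1, 0], "twist": [0, 0, 0]},
  ],
)

```text
t: 21.4
ee_pos: [519.9, -115.5, 292.7]
orientation: [0.415, 3.114, -0.0]
ft_force: [-0.1, 0.4, -0.7]
width: 47.9
```

Call:
send_rows(
  commands=[
    {"translation": [0, 0.12, 0], "twist": [0, 0, 0]},
    {"translation": [0, 0.24, 0], "twist": [0, 0, 0]},
    {"translation": [0, 0.36, 0], "twist": [0, 0, 0]},
    {"translation": [0, 0.48, -0.01], "twist": [0, 0, 0]},
    {"translation": [-0.01, 0.6, -0.03], "twist": [0, 0, 0]},
    {"translation": [-0.01, 0.72, -0.05], "twist": [0, 0, 0]},
    {"translation": [-0.01, 0.84, -0.08], "twist": [0, 0, 0]},
    {"translation": [-0.01, 0.93, -0.12], "twist": [0, 0, 0]},
    {"translation": [-0.009, 0.969, -0.15], "twist": [0, 0, 0]},
    {"translation": [-0.009, 0.969, -0.15], "twist": [0, 0, 0]},
  ],
)

```text
t: 22.4
ee_pos: [518.8, -18.9, 277.1]
orientation: [-0.413, -3.113, 0.0]
ft_force: [-0.7, -0.8, -0.1]
width: 47.8
```

Run:
```python
from lan import *
d=snap('wrist','w6.png');o=ctrl.get_obs();e=o['ee_pos'];zf=e[2]-198
print(o['t'],e,zf,o['moment'],o['qpos'][5],o['orientation'])
print('ringtop',rimfit(d,e[:2],zf+36,21,27),rimfit(d,e[:2],zf+36,16,21.5,sign=1))
print('rim',rimfit(d,(519,-20),72,34.5,41.5,lambda u,v:True),rimfit(d,(519,-20),72,34.5,41.5,lambda u,v:v<212))
a=rect(d,(519,-20),72,50,6)
cv2.circle(a,(300,300),int(38*6),(0,0,255),1)
for ang in(40.7,160.7,280.7):
  p=[ (int(300-R*6*np.sin(np.radians(ang))),int(300-R*6*np.cos(np.radians(ang)))) for R in(31,40)];cv2.line(a,*p,(0,255,0),1)
cv2.imwrite('pics/r5.png',a)
```

```text
22.45 [518.96513629 -19.29129211 277.36762024] 79.36762023978935 [0.02860181 0.04573801 0.00164854] -1.3664161021763783 [-4.13925167e-01 -3.11364742e+00  2.07475829e-04]
ringtop (array([519.9 , -19.99,  24.59]), np.int64(91), np.float64(0.58)) (array([518.88, -19.83,  19.22]), np.int64(90), np.float64(0.08))
rim (array([519.49, -20.82,  38.32]), np.int64(75), np.float64(0.82)) (array([523.04, -23.37,  42.25]), np.int64(37), np.float64(0.53))
```

View pics/r5.png

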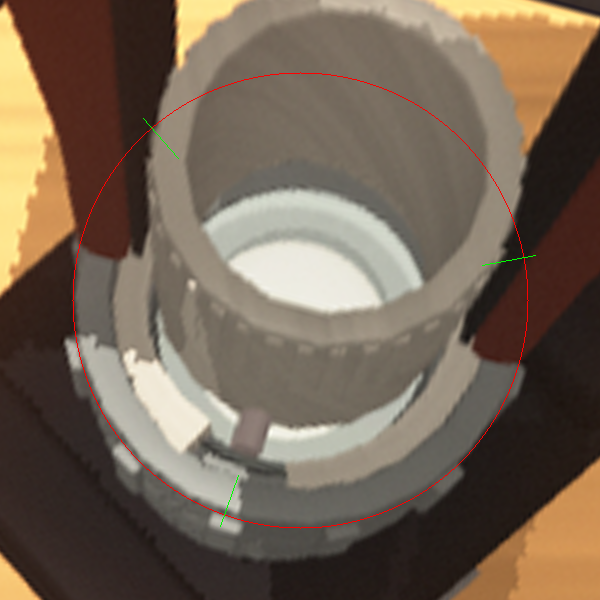

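The visible pin at (248,430) is over the gap (its sides are at about (205,455) and (285,475)), and the ring's axis is within about 0.5 mm. I lower it.

Call:
send_rows(
  commands=[
    {"translation": [0.001, -0.002, -0.02], "twist": [0, 0, 0]},
    {"translation": [0.001, -0.002, -0.04], "twist": [0, 0, 0]},
    {"translation": [0.001, -0.002, -0.06], "twist": [0, 0, 0]},
    {"translation": [0.001, -0.002, -0.08], "twist": [0, 0, 0]},
    {"translation": [0.001, -0.002, -0.1], "twist": [0, 0, 0]},
    {"translation": [0.001, -0.002, -0.12], "twist": [0, 0, 0]},
    {"translation": [0.001, -0.002, -0.14], "twist": [0, 0, 0]},
    {"translation": [0.001, -0.002, -0.16], "twist": [0, 0, 0]},
    {"translation": [0.001, -0.002, -0.173], "twist": [0, 0, 0]},
    {"translation": [0.001, -0.002, -0.173], "twist": [0, 0, 0]},
  ],
)

```text
t: 23.45
ee_pos: [519.0, -19.6, 260.2]
orientation: [-0.415, -3.114, 0.0]
ft_force: [-0.7, 0.2, -0.9]
width: 47.8
```

```bash
python3 -c "
from h import *
o=ctrl.get_obs();print(o['t'],o['ee_pos'],o['ft_force'],o['moment'],o['width'])"
```

```text
23.45 [519.04328303 -19.63741074 260.17755922] [-0.6591447   0.22475016 -0.92892046] [ 0.00632929 -0.00795883 -0.00158715] 47.76709693455065
```

Call:
send_rows(
  commands=[
    {"translation": [0, 0, -0.002], "twist": [0, 0, 0]},
    {"translation": [0, 0, -0.004], "twist": [0, 0, 0]},
    {"translation": [0, 0, -0.006], "twist": [0, 0, 0]},
    {"translation": [0, 0, -0.008], "twist": [0, 0, 0]},
    {"translation": [0, 0, -0.01], "twist": [0, 0, 0]},
    {"translation": [0, 0, -0.01], "twist": [0, 0, 0]},
    {"translation": [0, 0, -0.01], "twist": [0, 0, 0]},
    {"translation": [0, 0, -0.01], "twist": [0, 0, 0]},
    {"translation": [0, 0, -0.01], "twist": [0, 0, 0]},
    {"translation": [0, 0, -0.01], "twist": [0, 0, 0]},
  ],
)

```text
t: 24.45
ee_pos: [519.1, -19.7, 259.4]
orientation: [0.415, 3.114, 0.0]
ft_force: [-0.1, -0.5, -1.4]
width: 47.7
```

Call:
send_rows(
  commands=[
    {"translation": [0, 0, -0.002], "twist": [0, 0, 0]},
    {"translation": [0, 0, -0.004], "twist": [0, 0, 0]},
    {"translation": [0, 0, -0.006], "twist": [0, 0, 0]},
    {"translation": [0, 0, -0.008], "twist": [0, 0, 0]},
    {"translation": [0, 0, -0.01], "twist": [0, 0, 0]},
    {"translation": [0, 0, -0.01], "twist": [0, 0, 0]},
    {"translation": [0, 0, -0.01], "twist": [0, 0, 0]},
    {"translation": [0, 0, -0.01], "twist": [0, 0, 0]},
    {"translation": [0, 0, -0.01], "twist": [0, 0, 0]},
    {"translation": [0, 0, -0.01], "twist": [0, 0, 0]},
  ],
)

```text
t: 25.45
ee_pos: [519.1, -19.7, 258.4]
orientation: [0.415, 3.114, -0.0]
ft_force: [0.5, -0.5, -0.9]
width: 47.5
```

```bash
python3 -c "
from h import *
o=ctrl.get_obs();print(o['t'],o['ee_pos'],o['ft_force'],o['moment'],o['width'])"
```

```text
25.45 [519.10785705 -19.65700725 258.38822423] [ 0.4518879  -0.48525175 -0.92096747] [ 0.04146057 -0.0058403  -0.02142381] 47.455272023586986
```

Call:
send_rows(
  commands=[
    {"translation": [0, 0, -0.002], "twist": [0, 0, 0]},
    {"translation": [0, 0, -0.003], "twist": [0, 0, 0]},
    {"translation": [0, 0, -0.004], "twist": [0, 0, 0]},
    {"translation": [0, 0, -0.005], "twist": [0, 0, 0]},
    {"translation": [0, 0, -0.006], "twist": [0, 0, 0]},
    {"translation": [0, 0, -0.007], "twist": [0, 0, 0]},
    {"translation": [0, 0, -0.007], "twist": [0, 0, 0]},
    {"translation": [0, 0, -0.007], "twist": [0, 0, 0]},
    {"translation": [0, 0, -0.007], "twist": [0, 0, 0]},
    {"translation": [0, 0, -0.007], "twist": [0, 0, 0]},
  ],
)

```text
t: 26.45
ee_pos: [519.2, -19.7, 257.8]
orientation: [0.415, 3.114, 0.0]
ft_force: [-0.4, -0.1, 5.1]
width: 47.9
```

```bash
python3 -c "
from h import *
o=ctrl.get_obs();print(o['t'],o['ee_pos'],o['ft_force'],o['moment'],o['width'])"
```

```text
26.45 [519.16247955 -19.6606562  257.80137458] [-0.40306512 -0.13808502  5.14826369] [0.02396328 0.24486882 0.00199827] 47.93740528837759
```

The ring rests on the glass with about 6 N at foot height of about 60.1 mm, so free contact is near 60.6. I back off 0.4 mm and turn clockwise 0.4 rad.

Call:
send_rows(
  commands=[
    {"translation": [0, 0, 0.004], "twist": [0, 0, 0]},
    {"translation": [0, 0, 0.004], "twist": [0, 0, -0.1]},
    {"translation": [0, 0, 0.004], "twist": [0, 0, -0.2]},
    {"translation": [0, 0, 0.004], "twist": [0, 0, -0.3]},
    {"translation": [0, 0, 0.004], "twist": [0, 0, -0.4]},
    {"translation": [0, 0, 0.004], "twist": [0, 0, -0.5]},
    {"translation": [0, 0, 0.004], "twist": [0, 0, -0.6]},
    {"translation": [0, 0, 0.004], "twist": [0, 0, -0.7]},
    {"translation": [0, 0, 0.004], "twist": [0, 0, -0.8]},
    {"translation": [0, 0, 0.004], "twist": [0, 0, -0.8]},
  ],
)

```text
t: 27.45
ee_pos: [519.3, -19.7, 258.1]
orientation: [1.026, 2.969, 0.0]
ft_force: [-0.4, 0.3, 2.2]
width: 47.5
```

```bash
cat > s.py <<'E'
from h import *
o=ctrl.get_obs();print(o['t'],o['ee_pos'].round(2),o['ft_force'].round(2),o['moment'].round(3),o['width'].round(2),o['qpos'][5].round(3))
E
python3 s.py
```

```text
Traceback (most recent call last):
  File "s.py", line 2, in <module>
    o=ctrl.get_obs();print(o['t'],o['ee_pos'].round(2),o['ft_force'].round(2),o['moment'].round(3),o['width'].round(2),o['qpos'][5].round(3))
                                                                                                   ^^^^^^^^^^^^^^^^
AttributeError: 'float' object has no attribute 'round'
```

Call:
send_rows(
  commands=[
    {"translation": [0, 0, 0], "twist": [0, 0, -0.04]},
    {"translation": [0, 0, 0], "twist": [0, 0, -0.08]},
    {"translation": [0, 0, 0], "twist": [0, 0, -0.12]},
    {"translation": [0, 0, 0], "twist": [0, 0, -0.16]},
    {"translation": [0, 0, 0], "twist": [0, 0, -0.2]},
    {"translation": [0, 0, 0], "twist": [0, 0, -0.2]},
    {"translation": [0, 0, 0], "twist": [0, 0, -0.2]},
    {"translation": [0, 0, 0], "twist": [0, 0, -0.2]},
    {"translation": [0, 0, 0], "twist": [0, 0, -0.2]},
    {"translation": [0, 0, 0], "twist": [0, 0, -0.2]},
  ],
)

```text
t: 28.45
ee_pos: [519.1, -19.7, 258.1]
orientation: [-1.172, -2.915, -0.0]
ft_force: [1.2, 0.7, 2.1]
width: 47.5
```

```bash
sed -i "s/o\['width'\].round(2)/round(o['width'],2)/" s.py; python3 s.py
```

```text
28.45 [519.09 -19.66 258.07] [1.16 0.67 2.1 ] [-0.044  0.027 -0.001] 47.54 -0.867
```

Call:
send_rows(
  commands=[
    {"translation": [0, 0, 0], "twist": [0, 0, -0.04]},
    {"translation": [0, 0, 0], "twist": [0, 0, -0.08]},
    {"translation": [0, 0, 0], "twist": [0, 0, -0.12]},
    {"translation": [0, 0, 0], "twist": [0, 0, -0.16]},
    {"translation": [0, 0, 0], "twist": [0, 0, -0.16]},
    {"translation": [0, 0, 0], "twist": [0, 0, -0.16]},
    {"translation": [0, 0, 0], "twist": [0, 0, -0.16]},
    {"translation": [0, 0, 0], "twist": [0, 0, -0.16]},
    {"translation": [0, 0, 0], "twist": [0, 0, -0.16]},
    {"translation": [0, 0, 0], "twist": [0, 0, -0.16]},
  ],
)

```text
t: 29.45
ee_pos: [519.1, -19.6, 258.1]
orientation: [-1.288, -2.865, 0.0]
ft_force: [0.5, -0.2, 2.2]
width: 47.7
```

```bash
python3 s.py
```

```text
29.45 [519.09 -19.65 258.07] [ 0.55 -0.17  2.24] [ 0.02   0.091 -0.027] 47.67 -0.787
```

Call:
send_rows(
  commands=[
    {"translation": [0, 0, 0], "twist": [0, 0, -0.03]},
    {"translation": [0, 0, 0], "twist": [0, 0, -0.06]},
    {"translation": [0, 0, 0], "twist": [0, 0, -0.09]},
    {"translation": [0, 0, 0], "twist": [0, 0, -0.12]},
    {"translation": [0, 0, 0], "twist": [0, 0, -0.12]},
    {"translation": [0, 0, 0], "twist": [0, 0, -0.12]},
    {"translation": [0, 0, 0], "twist": [0, 0, -0.12]},
    {"translation": [0, 0, 0], "twist": [0, 0, -0.12]},
    {"translation": [0, 0, 0], "twist": [0, 0, -0.12]},
    {"translation": [0, 0, 0], "twist": [0, 0, -0.12]},
  ],
)

```text
t: 30.45
ee_pos: [519.1, -19.6, 258.1]
orientation: [1.373, 2.826, 0.0]
ft_force: [-0.0, 0.1, 1.9]
width: 47.7
```

```bash
python3 s.py
```

```text
30.45 [519.11 -19.64 258.08] [-0.02  0.14  1.87] [ 0.     0.056 -0.011] 47.7 -0.727
```

Call:
send_rows(
  commands=[
    {"translation": [0, 0, 0], "twist": [0, 0, -0.03]},
    {"translation": [0, 0, 0], "twist": [0, 0, -0.06]},
    {"translation": [0, 0, 0], "twist": [0, 0, -0.09]},
    {"translation": [0, 0, 0], "twist": [0, 0, -0.12]},
    {"translation": [0, 0, 0], "twist": [0, 0, -0.12]},
    {"translation": [0, 0, 0], "twist": [0, 0, -0.12]},
    {"translation": [0, 0, 0], "twist": [0, 0, -0.12]},
    {"translation": [0, 0, 0], "twist": [0, 0, -0.12]},
    {"translation": [0, 0, 0], "twist": [0, 0, -0.12]},
    {"translation": [0, 0, 0], "twist": [0, 0, -0.12]},
  ],
)

```text
t: 31.45
ee_pos: [519.1, -19.6, 258.0]
orientation: [-1.457, -2.783, 0.0]
ft_force: [-0.3, 0.6, 1.8]
width: 47.8
```

```bash
python3 s.py
```

```text
31.45 [519.08 -19.64 258.05] [-0.33  0.65  1.82] [ 0.032 -0.036  0.009] 47.83 -0.667
```

Call:
send_rows(
  commands=[
    {"translation": [0, 0, 0], "twist": [0, 0, -0.03]},
    {"translation": [0, 0, 0], "twist": [0, 0, -0.06]},
    {"translation": [0, 0, 0], "twist": [0, 0, -0.09]},
    {"translation": [0, 0, 0], "twist": [0, 0, -0.12]},
    {"translation": [0, 0, 0], "twist": [0, 0, -0.12]},
    {"translation": [0, 0, 0], "twist": [0, 0, -0.12]},
    {"translation": [0, 0, 0], "twist": [0, 0, -0.12]},
    {"translation": [0, 0, 0], "twist": [0, 0, -0.12]},
    {"translation": [0, 0, 0], "twist": [0, 0, -0.12]},
    {"translation": [0, 0, 0], "twist": [0, 0, -0.12]},
  ],
)

```text
t: 32.45
ee_pos: [519.1, -19.6, 258.0]
orientation: [-1.54, -2.738, -0.0]
ft_force: [0.4, 0.3, -3.1]
width: 47.6
```

```bash
python3 s.py
```

```text
32.45 [519.09 -19.62 257.99] [ 0.36  0.3  -3.08] [ 0.169 -0.262  0.096] 47.64 -0.607
```

The pins have engaged at about 0.73 rad: Fz dropped by 5 N and the moment is 0.10 Nm. From here I follow the helix down.

Call:
send_rows(
  commands=[
    {"translation": [0, 0, -0.0005], "twist": [0, 0, -0.01]},
    {"translation": [0, 0, -0.001], "twist": [0, 0, -0.03]},
    {"translation": [0, 0, -0.0015], "twist": [0, 0, -0.05]},
    {"translation": [0, 0, -0.002], "twist": [0, 0, -0.06]},
    {"translation": [0, 0, -0.0025], "twist": [0, 0, -0.08]},
    {"translation": [0, 0, -0.0025], "twist": [0, 0, -0.08]},
    {"translation": [0, 0, -0.0025], "twist": [0, 0, -0.08]},
    {"translation": [0, 0, -0.0025], "twist": [0, 0, -0.08]},
    {"translation": [0, 0, -0.0025], "twist": [0, 0, -0.08]},
    {"translation": [0, 0, -0.0025], "twist": [0, 0, -0.08]},
  ],
)

```text
t: 33.45
ee_pos: [519.0, -19.7, 257.8]
orientation: [-1.595, -2.707, 0.0]
ft_force: [0.5, 1.2, -1.5]
width: 47.7
```

```bash
python3 s.py
```

```text
33.45 [519.04 -19.66 257.79] [ 0.51  1.17 -1.48] [ 0.045 -0.1    0.134] 47.66 -0.567
```

Call:
send_rows(
  commands=[
    {"translation": [0, 0, -0.0005], "twist": [0, 0, -0.02]},
    {"translation": [0, 0, -0.001], "twist": [0, 0, -0.04]},
    {"translation": [0, 0, -0.0015], "twist": [0, 0, -0.06]},
    {"translation": [0, 0, -0.002], "twist": [0, 0, -0.08]},
    {"translation": [0, 0, -0.002], "twist": [0, 0, -0.08]},
    {"translation": [0, 0, -0.002], "twist": [0, 0, -0.08]},
    {"translation": [0, 0, -0.002], "twist": [0, 0, -0.08]},
    {"translation": [0, 0, -0.002], "twist": [0, 0, -0.08]},
    {"translation": [0, 0, -0.002], "twist": [0, 0, -0.08]},
    {"translation": [0, 0, -0.002], "twist": [0, 0, -0.08]},
  ],
)

```text
t: 34.45
ee_pos: [519.1, -19.7, 257.6]
orientation: [-1.648, -2.674, 0.0]
ft_force: [-1.3, 0.2, 1.9]
width: 47.4
```

```bash
for i in 1; do python3 s.py; done
```

```text
34.45 [519.08 -19.65 257.65] [-1.32  0.17  1.85] [-0.012  0.097  0.093] 47.42 -0.527
```

Call:
send_rows(
  commands=[
    {"translation": [0, 0, 0], "twist": [0, 0, -0.02]},
    {"translation": [0, 0, 0], "twist": [0, 0, -0.04]},
    {"translation": [0, 0, -0.0005], "twist": [0, 0, -0.06]},
    {"translation": [0, 0, -0.001], "twist": [0, 0, -0.08]},
    {"translation": [0, 0, -0.001], "twist": [0, 0, -0.09]},
    {"translation": [0, 0, -0.001], "twist": [0, 0, -0.09]},
    {"translation": [0, 0, -0.001], "twist": [0, 0, -0.09]},
    {"translation": [0, 0, -0.001], "twist": [0, 0, -0.09]},
    {"translation": [0, 0, -0.001], "twist": [0, 0, -0.09]},
    {"translation": [0, 0, -0.001], "twist": [0, 0, -0.09]},
  ],
)

```text
t: 35.45
ee_pos: [519.1, -19.6, 257.5]
orientation: [1.708, 2.637, 0.0]
ft_force: [0.5, -0.3, 0.8]
width: 47.6
```

```bash
python3 s.py
```

```text
35.45 [519.12 -19.65 257.52] [ 0.47 -0.29  0.76] [0.016 0.061 0.284] 47.58 -0.482
```

Moment is 0.28 Nm, possibly stick-wound. From both the compression (about 0.8 mm) and the angle (0.15 rad past engagement), I estimate about 10–11 N. I stop turning, release, and lift clear.

Call:
send_rows(
  commands=[
    {"translation": [0, 0, 0], "twist": [0, 0, 0]},
    {"translation": [0, 0, 0], "twist": [0, 0, 0]},
    {"translation": [0, 0, 0], "twist": [0, 0, 0]},
    {"translation": [0, 0, 0], "twist": [0, 0, 0]},
    {"translation": [0, 0, 0], "twist": [0, 0, 0]},
    {"translation": [0, 0, 0], "twist": [0, 0, 0]},
    {"translation": [0, 0, 0], "twist": [0, 0, 0]},
    {"translation": [0, 0, 0], "twist": [0, 0, 0]},
    {"translation": [0, 0, 0], "twist": [0, 0, 0]},
    {"translation": [0, 0, 0], "twist": [0, 0, 0]},
  ],
  grip=-0.4,
)

```text
t: 36.45
ee_pos: [519.1, -19.6, 257.5]
orientation: [1.708, 2.637, -0.0]
ft_force: [-0.4, 0.9, 0.4]
width: 62.0
```

Call:
send_rows(
  commands=[
    {"translation": [0, 0, 0.1], "twist": [0, 0, 0]},
    {"translation": [0, 0, 0.2], "twist": [0, 0, 0]},
    {"translation": [0, 0, 0.3], "twist": [0, 0, 0]},
    {"translation": [0, 0, 0.4], "twist": [0, 0, 0]},
    {"translation": [0, 0, 0.5], "twist": [0, 0, 0]},
    {"translation": [0, 0, 0.6], "twist": [0, 0, 0]},
    {"translation": [0, 0, 0.7], "twist": [0, 0, 0]},
    {"translation": [0, 0, 0.8], "twist": [0, 0, 0]},
    {"translation": [0, 0, 0.9], "twist": [0, 0, 0]},
    {"translation": [0, 0, 0.95], "twist": [0, 0, 0]},
  ],
)

```text
t: 37.45
ee_pos: [519.3, -19.7, 353.7]
orientation: [1.708, 2.636, 0.001]
ft_force: [0.1, -0.6, -1.1]
width: 61.7
```

```bash
python3 s.py
python3 - <<'E'
from lan import *
d=snap('wrist','w7.png');t=snap('top','top7.png');s=snap('side','side7.png')
print('ring top z95.8',rimfit(d,(519,-20),95.8,16,21.5,sign=1),rimfit(t,(518.5,-19),95.8,21,27),'rim',rimfit(d,(519,-20),72,34.5,41.5))
a=cv2.resize(cv2.imread('pics/w7.png')[100:300,180:380],(400,400),interpolation=2)
b=cv2.resize(cv2.imread('pics/side7.png')[190:265,225:325],(400,300),interpolation=2)
t0=cv2.imread('pics/top0.png');t7=cv2.imread('pics/top7.png')
o=np.zeros((600,800,3),np.uint8);o[:400,:400]=a;o[:300,400:]=b;o[300:,400:]=cv2.resize(t7,(400,300),interpolation=3)
cv2.imwrite('pics/f.png',o)
E
```

```text
37.45 [519.31 -19.67 353.69] [ 0.07 -0.64 -1.1 ] [-0.023  0.049  0.034] 61.66 -0.482
ring top z95.8 (array([518.72, -20.04,  19.7 ]), np.int64(117), np.float64(0.27)) (array([510.11, -19.19,  30.47]), np.int64(28), np.float64(0.45)) rim (array([519.26, -20.34,  37.63]), np.int64(120), np.float64(0.24))
```

View pics/f.png

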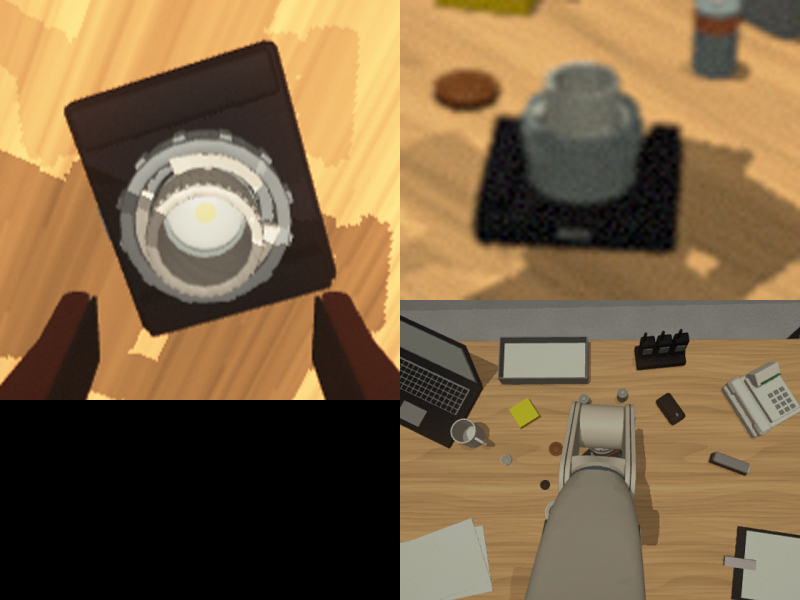

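The views show the ring upright and concentric with the rim, its inner circle at (518.7,-20.0) against the rim's (519.3,-20.3). The bystanders the arm does not cover are in place and the gripper is clear, so I hand in.

```bash
python3 -c "
from workcell import ctrl
print(ctrl.close_job())"
```

```text
the job is handed in; nothing more can be done
None
```

I dropped the larger clear glass flat into the lantern, lowered the ring through the thread gaps onto it, and screwed it about 0.88 rad clockwise. Then I released it, lifted the gripper clear and handed in at about 37.6 s; no verdict was given.

**Checks that agreed**
- **Glass:** after the drop it lay centred within about 0.2 mm of the rim.
- **Ring:** it is upright and within about 0.6 mm of the rim's centre in the wrist view.
- **Clamping force:** seat compression (about 0.8 mm) and the angle turned past pin engagement (about 0.15 rad) both put it near 10–11 N. This is an estimate, not a direct reading.

**Checks that disagreed or fell short**
- **Last moment reading:** it was 0.28 Nm just before release, well above the expected 0.15 Nm and close to the 0.3 Nm limit. I took it for friction wind-up and did not probe further; if it was real, the clamping force is higher than estimated.
- **Top camera:** in the final view the arm covered the lantern, so its fit of the ring was invalid and I ignored it. The arm also hid some of the desk, so I could not see every bystander; those I could see had not moved.

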